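# Take the spent battery pack out of the scanner's charging dock

## Robot

A 6-joint arm with a two-finger parallel gripper is mounted at the origin on the work surface. World frame = base frame: x ahead of the robot, y to its left, z up, the work surface at z = 0. Lengths are in m, angles in rad, forces in N, time in s.
With the tool pointing down it reaches from about 0.3 to 0.875 m from the base axis. Payload 6.4 kg.
Tool frame: the origin (TCP) lies at the very end of the fingers, on their centre line; the grasp point (between the pads) lies bot.grasp_offset behind it (bot.grasp_offset is the distance from the TCP to the grasp point, in m); z points along the fingers, y is the direction in which the jaws open and shut (so a half turn about z gives the same grasp; the last joint's range is limited). The gripper opens to 88 mm and grips with 3 to 60 N. Pads are 18 mm wide; open, the fingers measure 123 mm over their backs; the gripper's body (75 mm by 187 mm) begins 45 mm behind the grasp point.
Start: joints at [-1.398, 0.181, 1.607, -0, 1.354, -0.206], TCP at [0.213, -0.534, 0.239] pointing down, gripper open.
Joint ranges: [-2.99, 2.99], [-0.89, 2.07], [0.3, 2.58], [-1.14, 4.28], [0, 2.63], [-3.12, 3.12]. Speed limits (rad/s): [2.57, 2.57, 3.01, 3.14, 3.14, 3.14].

## Interface

Orientations are given as a rotation vector (axis times angle).
In Python, from cell import telemetry, imaging, job, finder, bot gives the robot as it stands.
- The arm moves only by the tool move_arm, never from a script. Its argument "commands" is a list of rows, each an object with "xyz": the shift along the tool's x, y, z each as a share of 0.03 m, from -1 to 1, a list of three; "roll": the turn about the tool's z as a share of 5 degrees, from -1 to 1. A call has 1 to 12 rows; each row shifts and turns the commanded pose from where the row before left it, along the tool's axes as they then stand; what a row does not reach is not made up. A row lasts 1/12 s, in which the tool goes at most 41.7 mm and 7.16 degrees, less where a joint would pass 70% of its speed; a pose out of reach is approached as far as the arm can. A call with a number of a shift or a turn outside -1 to 1 is refused whole. A call with a gripper value outside its range is refused whole. "gripper" is the gripper's target within -1 to 1 (fully open at 1, half-way at 0, shut at -1), set as the call begins (left out, the last holds). The fingers move at their own pace and stop on an object; "grip_force" is the grip in N (left out, the last holds). Time passes only in rows, so rows that do not move let the fingers close. It gives the time, the measured TCP pose, the force and the opening at its end, in the units of the state.
- telemetry.observe(): the state, without advancing time (a new reading comes with each control period).
- imaging.read_camera(name): name is "side" or "top"; returns the picture (400x640x3 uint8, red, green, blue); there is no depth.
- imaging.calibration(name): a dict with "K" (3x3 intrinsics, pixels), "R" (3x3) and "t" (3): a world point X has camera coordinates R X + t. Camera axes: x right, y down, z forward; pixel columns grow to the right and rows downward; lengths in m; the calibration is good to about 2 mm. A picture is of the moment at which its call begins. calibration takes no time and is no camera call.
- job.finish_job(): hands the job in, once; it reports no verdict.
Trained networks look in the newest picture that a camera, given by its name, has taken for a name from the list of things; names that differ only in an ending like _2 or _b are one class to them, and where a whole thing is asked for, a point or a joint stands for the part that bears it (a point fixed in the world has none). Each returns a list of dicts, best first, with "conf" (0 to 1); they miss things now and then, are a little off and sometimes report something else, mostly with a low value. They report only what shows in the picture. A call takes as long as a camera call.
- finder.look_for(camera, name): "box" ([left, top, right, bottom] in pixels, round what is visible of it).
- finder.masks_of(camera, name): "pixels" (400x640 bool, what is visible of it) and "box" ([left, top, right, bottom] in pixels, round what is visible of it).
- finder.pinpoint(camera, name): "centre" ([column, row] in pixels: a listed point, or the origin of a listed thing).
The state is a dict: "t": time; "qpos": joint angles; "joint_velocities": joint speeds; "joint_efforts": joint torques, N m; "tool_pos": TCP position; "tool_rot": TCP orientation; "wrist_force": force on the tool from outside, world axes, zero at the start; "moment": the same for the moment, N m; "finger_gap": finger opening in m.
Only numpy, scipy, OpenCV 4.12 (cv2) and the standard library are available. Lean on these libraries where they do the work, as an engineer would, in place of code of your own. Each camera call takes 0.05 s, during which the arm holds its last target.

## Task

Press the orange release button of the charging dock so that its white lid springs open, then take the battery pack out through the front: tip its nose up over the yellow sill and draw it out from under the hood without forcing it. Lay the pack gently flat, right side up, on the floor of the blue tray, let go, and leave the lid open and the castle model, orange scan target and scanner undisturbed.

Things in the scene. Friction and masses are not known exactly. Their poses are not given: they have to be found in the camera images.
- dock: Fixed light grey charging dock. Origin on the table below the middle of the hood's mouth; -x is the way the pack comes out. Under the hood (x 0 to 112 mm): bay floor 25 mm above the table, walls 54 mm apart (64 outside), rear stop at x = 78. In front: only a bed 46 mm wide, 25 high, to x = -70, no side walls, so fingers can reach down to the table beside the pack.
- roof_edge (a point): Middle of the lower front edge of the hood's fixed roof, 78 mm above the table (roof 6 mm thick). Only 9 mm above the pack, less than the sill's height: lifted level, the pack meets the roof before it clears the sill. Tipped nose up about its lower rear edge, it clears the sill above 0.08 rad; near 0.125 rad its top meets this edge, felt as a rise in force and moment.
- sill_top (a point): Middle of the top of the yellow sill across the bed, 10 mm high (35 mm above the table), 6 mm thick, 60 mm in front of the hood's mouth. It keeps the pack in; its axes are the dock's.
- lid (a joint): Angle of the white lid, rad: 0 closed, 1.95 sprung open to its stop. Hinge along y at the hood's mouth, 81 mm above the table. Once the button frees it, a spring opens it in about a second and holds it. Open, it leans back over the hood: a gripper coming straight down by the hood could strike it; one leaning 0.5 rad away from the hood (fingers pointing down and into the bay) has room.
- lid_edge (a point): Middle of the outer side of the lid's free edge. The lid is 60 mm wide and 67 mm long from its hinge with a 14 mm lip; closed it covers the front part of the pack, open it stands 65 mm above the hinge.
- release (a joint): Travel of the orange button, m: 0 at rest, 0.009 fully down. It moves straight down against a spring, 2 N at first and 6.5 N at the bottom; the lid is freed after 3 to 7 mm.
- release_top (a point): Centre of the top of the round orange button, 30 mm across, 90 mm above the table at rest, at dock x = 22, y = 69 mm. It stands 18 mm above its grey box, which is beside the hood on the dock's +y side (x -10 to 50, y 44 to 94 mm).
- pack: Loose grey battery pack, box 130 long (x), 50 wide (y) and 44 mm high, with an orange end (nose) at -x and black grip ribs near it; 0.25 to 0.49 kg. Origin at the centre of its underside, z up. At the start it lies level on the floor of the bay, axes along the dock's, its rear about 76 mm under the hood, its nose about 54 mm out of it, 2 to 5 mm behind the sill.
- tray: Fixed blue open tray, 220 (x) by 160 (y) mm outside, walls 4 mm thick and 14 mm high. Origin at the centre of its underside, on the table.
- tray_floor (a point): Centre of the tray's inner floor, 4 mm above the table.
- castle: White printed castle model, loose, 100 mm across its round foot and 151 mm high, standing on a fixed black turntable 170 mm across and 20 mm high. Origin at the centre of its underside. Bystander.
- target: Orange scan target, loose, a waisted plug 40 mm across and 50 mm high. Origin at the centre of its underside. Bystander.
- scanner: Handheld black and grey scanner lying on its side, loose, 0.8 kg: head 140 x 75 x 50 mm along x, grip 50 x 130 x 36 mm running from the head to -y. Origin under the head. Bystander.

How it is judged:
By the outcome, as a careful person would: the job done as asked, in the order asked, and still so for the second after the job is handed in, with the robot touching nothing.
It also fails if it takes over 61 s, if anything falls off the work surface, if the arm or the gripper's body presses on something with over 40 N, if the wrist force passes 120 N, or if a joint passes its speed limit or range.

## Working session

There is one attempt and no reset: what is moved stays moved. The work goes in short steps, Python scripts to look and compute and a tool call to move; the robot and the scene stay as the last step left them, time stands still between calls to the robot, and variables do not carry over. Pictures are saved under pics/ and viewed, and the job is handed in when it is done.

Besides the shell and the picture viewer there is one more tool, called after "Emit:" as a command line: name --argument value ..., lists and objects as JSON in quotes. move_arm: Moves the arm, as the interface text tells. Its arguments: {"type":"object","properties":{"commands":{"type":"array"},"gripper":{"type":"number"},"grip_force":{"type":"number"}},"required":["commands"]}

```bash
ls; mkdir -p pics; cat > h.py <<'E'
import numpy as np, cv2
from cell import telemetry, imaging, job, finder, bot
from scipy.spatial.transform import Rotation as Rn
def pic(c,f):
    im=imaging.read_camera(c); cv2.imwrite('pics/'+f,im[:,:,::-1]); return im
def tri(p1,p2,c1='top',c2='side'):
    P=[]
    for c in(c1,c2):
        k=imaging.calibration(c); P.append(np.array(k['K'])@np.c_[np.array(k['R']),np.array(k['t'])])
    X=cv2.triangulatePoints(P[0],P[1],np.array(p1,float).reshape(2,1),np.array(p2,float).reshape(2,1))
    return (X[:3]/X[3]).ravel()
def proj(c,X):
    k=imaging.calibration(c); v=np.array(k['K'])@(np.array(k['R'])@np.array(X)+np.array(k['t'])); return v[:2]/v[2]
def atz(c,p,z):
    k=imaging.calibration(c);K,R,t=[np.array(k[a]) for a in('K','R','t')]
    d=R.T@np.linalg.solve(K,[p[0],p[1],1]); C=-R.T@t; return C+d*(z-C[2])/d[2]
def st():
    s=telemetry.observe()
    print('t',round(s['t'],2),'pos',np.round(s['tool_pos'],4),'rot',np.round(s['tool_rot'],3),'F',np.round(s['wrist_force'],1),'M',np.round(s['moment'],2),'gap',round(s['finger_gap'],4)); return s
E
python3 - <<'E'
from h import *
st(); print(bot.grasp_offset, [a for a in dir(bot) if a[0]!='_'])
for c in('top','side'): pic(c,c+'0.png')
for n in('roof_edge','sill_top','lid_edge','release_top','pack','tray','tray_floor','dock','castle','target','scanner'):
    r=[finder.pinpoint(c,n) for c in('top','side')]
    print(n,[[(np.round(x['centre'],1).tolist(),round(x['conf'],2)) for x in q[:2]] for q in r], np.round(tri(r[0][0]['centre'],r[1][0]['centre']),4) if r[0] and r[1] else '')
st()
E
```

```text
pics
t 0.0 pos [ 0.2126 -0.5337  0.2378] rot [-3.084 -0.591  0.   ] F [-0.8  0.  -0. ] M [-0.   -0.03  0.02] gap 0.0879
0.0187 ['MotionError', 'grasp_offset']
roof_edge [[([322.5, 159.1], 0.72), ([405.5, 224.2], 0.61)], [([323.7, 260.3], 0.7)]] [ 0.7692  0.0023 -0.2008]
sill_top [[([407.6, 247.0], 0.55)], [([299.7, 273.3], 0.94), ([368.0, 204.8], 0.75)]] [ 0.5438 -0.2418  0.0521]
lid_edge [[([410.1, 244.5], 0.76)], [([295.5, 263.9], 0.77)]] [ 0.5434 -0.242   0.0884]
release_top [[([321.9, 163.6], 0.58)], [([297.1, 262.1], 0.7), ([327.7, 234.6], 0.63)]] [ 0.7212 -0.0008 -0.1757]
pack [[], [([329.0, 274.7], 0.72)]] 
tray [[([262.8, 236.8], 0.81), ([465.5, 240.6], 0.53)], [([291.8, 175.7], 0.64)]] [0.5886 0.1834 0.0084]
tray_floor [[([262.8, 230.2], 0.97)], [([297.2, 176.4], 0.61)]] [0.6074 0.1839 0.0021]
dock [[([402.6, 225.5], 0.91)], [([321.8, 282.5], 0.85)]] [ 0.605  -0.2383 -0.0033]
castle [[([323.9, 164.7], 0.78)], [([368.6, 204.5], 0.93)]] [ 0.7941 -0.0039  0.0169]
target [[], [([316.2, 354.6], 0.75)]] 
scanner [[([176.1, 245.8], 0.64)], [([265.9, 134.2], 0.75)]] [ 0.5545  0.4462 -0.0035]
t 1.2 pos [ 0.2127 -0.5342  0.2387] rot [-3.085 -0.591  0.   ] F [ 0.3 -0.8 -0.8] M [-0.01 -0.    0.01] gap 0.0878
```

View pics/top0.png

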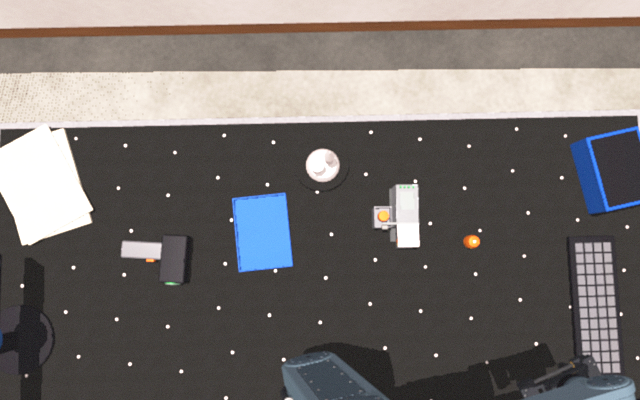

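View pics/side0.png

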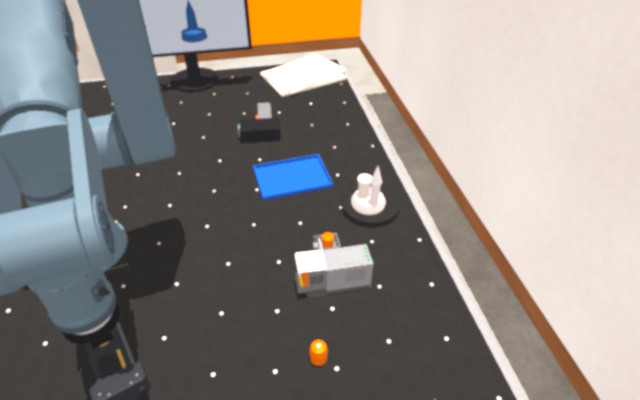

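The top view shows the dock at about (405,215), its mouth toward the robot. The button is at about (383,216), the tray at (262,232), the castle at (322,165) and the target at (472,241). In the side view the button is at about (327,238) and the dock at about (333,268). I'll zoom in to fit the dock pose.

```bash
python3 - <<'E'
from h import *
a=cv2.imread('pics/top0.png')[170:260,355:435]; b=cv2.imread('pics/side0.png')[220:310,280:390]
cv2.imwrite('pics/z0.png',np.hstack([cv2.resize(a,None,fx=5,fy=5,interpolation=2)[:450],cv2.resize(b,None,fx=3.6,fy=5,interpolation=2)]))
# orange button centroid
for c,f,bx in(('top','top0',(370,205,395,225)),('side','side0',(318,228,338,245))):
    im=cv2.imread(f'pics/{f}.png'); x0,y0,x1,y1=bx
    h=cv2.cvtColor(im[y0:y1,x0:x1],cv2.COLOR_BGR2HSV)
    m=(h[...,0]<22)&(h[...,1]>150)&(h[...,2]>120)
    ys,xs=np.nonzero(m);print(c,xs.mean()+x0,ys.mean()+y0,m.sum(),xs.min()+x0,xs.max()+x0,ys.min()+y0,ys.max()+y0)
E
```

```text
top 381.92 217.04 25 378 387 212 220
side 327.3425925925926 238.40740740740742 108 322 333 232 244
```

View pics/z0.png

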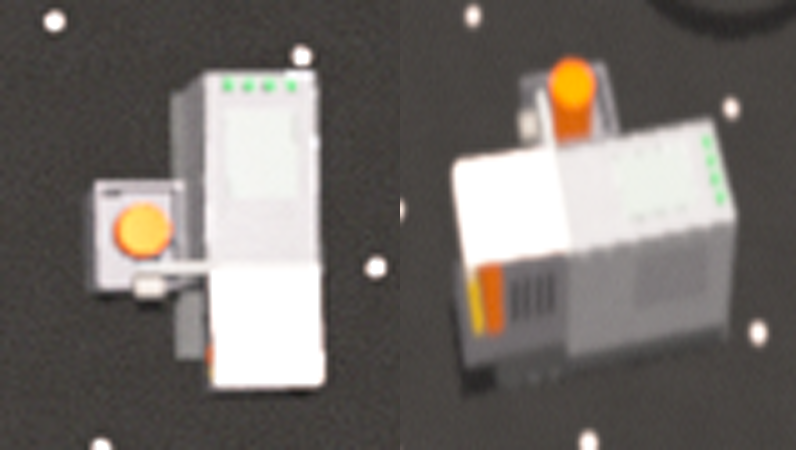

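```bash
cat > fit.py <<'E'
from h import *
from scipy.optimize import least_squares
P={'btn':((22,69,90),(383.4,216),(327.8,236.7)),'rl':((112,32,84),(396.8,184.6),(366.7,244)),'rr':((112,-32,84),(418.6,184.4),(373.6,263)),
'll':((-67,30,83),(397,247.6),(294.7,252)),'lr':((-67,-30,83),(419.6,247),(297.2,272.4))}
for n,(d,a,b) in P.items(): print(n,np.round(tri(a,b),4))
def D(p,d):
    c,s=np.cos(p[2]),np.sin(p[2]); d=np.array(d)/1e3
    return np.array([p[0]+c*d[0]-s*d[1],p[1]+s*d[0]+c*d[1],d[2]+(p[3] if len(p)>3 else 0)])
def res(p): return np.concatenate([np.r_[proj('top',D(p,d))-a,proj('side',D(p,d))-b] for d,a,b in P.values()])
if __name__=='__main__':
  for p0 in([.6,-.24,0],[.6,-.24,0,0]):
    r=least_squares(res,p0,loss='soft_l1'); print(np.round(r.x,4)); print(np.round(res(r.x).reshape(-1,4),1))
  for z,pp in((.014,[(232.5,197),(286,193.5),(292.5,267),(239,271.5)]),):
    for q in pp: print(np.round(atz('top',q,z),4))
E
python3 fit.py; python3 - <<'E'
import cv2,numpy as np
im=cv2.imread('pics/top0.png'); h=cv2.cvtColor(im,cv2.COLOR_BGR2HSV)
m=((h[...,0]>95)&(h[...,0]<125)&(h[...,1]>120)).astype(np.uint8); m[:,:220]=0;m[:,310:]=0
c=max(cv2.findContours(m,0,2)[0],key=cv2.contourArea); r=cv2.minAreaRect(c); print(r, cv2.boxPoints(r))
a=im[180:285,220:305]; cv2.imwrite('pics/z1.png',cv2.resize(a,None,fx=5,fy=5,interpolation=2))
E
```

```text
btn [ 0.6316 -0.1697  0.087 ]
rl [ 0.7212 -0.2118  0.0854]
rr [ 0.7201 -0.2746  0.0864]
ll [ 0.541  -0.2049  0.0892]
lr [ 0.5389 -0.2689  0.09  ]
[ 0.6081 -0.2382 -0.0392]
[[ 0.3 -1.  -0.2 -0.7]
 [-0.4 -0.4 -0.8  0.1]
 [-0.1  0.2 -1.2  0.8]
 [-0.1 -1.1 -0.3  1.9]
 [-1.7 -0.2  0.5  0.7]]
[ 0.6078 -0.2388 -0.0392  0.0028]
[[ 0.7 -1.  -0.2 -1.3]
 [-0.  -0.4 -0.7 -0.5]
 [ 0.3  0.1 -1.1  0.3]
 [ 0.3 -1.  -0.4  1.3]
 [-1.3 -0.1  0.4  0.2]]
[0.7028 0.2728 0.014 ]
[0.7097 0.1121 0.014 ]
[0.4897 0.0967 0.014 ]
[0.4804 0.2553 0.014 ]
((261.839111328125, 231.85890197753906), (75.4031982421875, 55.322998046875), 84.4006576538086) [[230.631   197.03616]
 [285.69003 191.63821]
 [293.04724 266.68164]
 [237.98819 272.0796 ]]
```

View pics/z1.png

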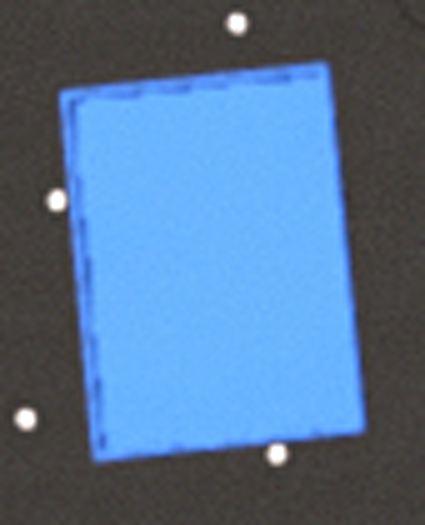

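Emit:
move_arm --commands '[{"xyz": [0, 0, 0], "roll": -1}, {"xyz": [0, 0, 0], "roll": -1}, {"xyz": [0, 0, 0], "roll": -1}, {"xyz": [0, 0, 0], "roll": -1}, {"xyz": [0, 0, 0], "roll": -1}, {"xyz": [0, 0, 0], "roll": -1}, {"xyz": [0, 0, 0], "roll": -1}, {"xyz": [0, 0, 0], "roll": -1}, {"xyz": [0, 0, 0], "roll": -1}, {"xyz": [0, 0, 0], "roll": -1}, {"xyz": [0, 0, 0], "roll": -1}, {"xyz": [0, 0, 0], "roll": -1}]' --gripper -1 --grip_force 10

```text
t: 2.2
tool_pos: [0.2127, -0.5342, 0.2387]
tool_rot: [-2.372, -2.06, -0.0]
wrist_force: [-1.2, 0.2, 0.8]
finger_gap: 0.0101
```

Emit:
move_arm --commands '[{"xyz": [0, 0, 0], "roll": -1}, {"xyz": [0, 0, 0], "roll": -0.2}]'

```text
t: 2.37
tool_pos: [0.2126, -0.5343, 0.2387]
tool_rot: [2.262, 2.18, -0.0]
wrist_force: [-0.0, 0.7, -0.0]
finger_gap: 0.0004
```

```bash
cat >> h.py <<'E'
DK=[0.608,-0.2385,-0.039]
def dk(d):
    c,s=np.cos(DK[2]),np.sin(DK[2]); d=np.array(d)/1e3
    return np.array([DK[0]+c*d[0]-s*d[1],DK[1]+s*d[0]+c*d[1],d[2]])
def go(T):
    s=st(); R=Rn.from_rotvec(s['tool_rot']).as_matrix(); d=R.T@(np.array(T)-s['tool_pos'])
    print('tool yaw',np.degrees(np.arctan2(R[1,0],R[0,0])).round(2),'target',np.round(T,4),'units',np.round(d/.03,2),'q6',round(s['qpos'][5],2))
E
python3 -c "
from h import *
go(dk([22,73,120]))"
```

```text
t 2.37 pos [ 0.2126 -0.5343  0.2387] rot [ 2.262  2.18  -0.   ] F [-0.   0.7 -0. ] M [-0.02 -0.11 -0.01] gap 0.0004
tool yaw 87.9 target [ 0.6328 -0.1664  0.12  ] units [12.77 13.55  3.96] q6 -1.36
```

Emit:
move_arm --commands '[{"xyz": [0.6, 0.6, 0]}, {"xyz": [0.7, 0.75, 0]}, {"xyz": [0.7, 0.75, 0]}, {"xyz": [0.7, 0.75, 0]}, {"xyz": [0.7, 0.75, 0]}, {"xyz": [0.7, 0.75, 0]}, {"xyz": [0.7, 0.75, 0]}, {"xyz": [0.7, 0.75, 0]}, {"xyz": [0.7, 0.75, 0]}, {"xyz": [0.7, 0.75, 0]}, {"xyz": [0.7, 0.75, 0]}, {"xyz": [0.7, 0.75, 0]}]'

```text
invalid input
```

Emit:
move_arm --commands '[{"xyz": [0.7, 0.75, 0]}, {"xyz": [0.7, 0.75, 0]}, {"xyz": [0.7, 0.75, 0]}, {"xyz": [0.7, 0.75, 0]}, {"xyz": [0.7, 0.75, 0]}, {"xyz": [0.7, 0.7, 0.5]}, {"xyz": [0, 0, 1]}, {"xyz": [0, 0, 1]}, {"xyz": [0, 0, 0.5]}, {"xyz": [0, 0, 0]}]'

```text
invalid input
```

```bash
python3 -c "
from h import *
go(dk([22,73,93]));pic('side','side1.png');pic('top','top1.png')
a=cv2.imread('pics/side1.png')[170:310,240:400];b=cv2.imread('pics/top1.png')[150:290,330:480];cv2.imwrite('pics/z2.png',np.hstack([cv2.resize(a,None,fx=2.5,fy=4),cv2.resize(b,None,fx=2.6,fy=4)]))
print(proj('side',st()['tool_pos']))"
```

```text
t 2.37 pos [ 0.2126 -0.5343  0.2387] rot [ 2.262  2.18  -0.   ] F [-0.   0.7 -0. ] M [-0.02 -0.11 -0.01] gap 0.0004
tool yaw 87.9 target [ 0.6328 -0.1664  0.093 ] units [12.77 13.55  4.86] q6 -1.36
t 2.47 pos [ 0.2127 -0.5342  0.2387] rot [-2.267 -2.174 -0.   ] F [-0.2  0.   0.4] M [ 0.03 -0.13 -0.  ] gap 0.0002
[121.26405584 374.01316451]
```

View pics/z2.png

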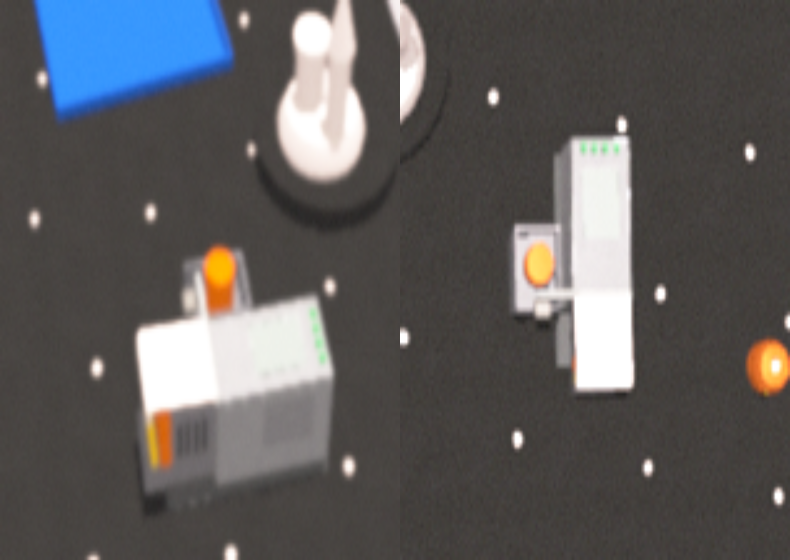

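The picture shows the scene unchanged. Both moves were refused, probably because the rows had no roll, so I'll include it.

Emit:
move_arm --commands '[{"xyz": [0.6, 0.6, 0], "roll": 0}, {"xyz": [0.7, 0.75, 0], "roll": 0}, {"xyz": [0.7, 0.75, 0], "roll": 0}, {"xyz": [0.7, 0.75, 0], "roll": 0}, {"xyz": [0.7, 0.75, 0], "roll": 0}, {"xyz": [0.7, 0.75, 0], "roll": 0}, {"xyz": [0.7, 0.75, 0], "roll": 0}, {"xyz": [0.7, 0.75, 0], "roll": 0}, {"xyz": [0.7, 0.75, 0], "roll": 0}, {"xyz": [0.7, 0.75, 0], "roll": 0}, {"xyz": [0.7, 0.75, 0], "roll": 0}, {"xyz": [0.7, 0.75, 0], "roll": 0}]'

```text
t: 3.47
tool_pos: [0.489, -0.2949, 0.2389]
tool_rot: [2.268, 2.173, 0.0]
wrist_force: [0.8, -0.6, 0.3]
finger_gap: 0.0007
```

Emit:
move_arm --commands '[{"xyz": [0.7, 0.75, 0], "roll": 0}, {"xyz": [0.7, 0.75, 0], "roll": 0}, {"xyz": [0.7, 0.75, 0], "roll": 0}, {"xyz": [0.7, 0.75, 0], "roll": 0}, {"xyz": [0.7, 0.75, 0], "roll": 0}, {"xyz": [0.7, 0.7, 0.5], "roll": 0}, {"xyz": [0, 0, 1], "roll": 0}, {"xyz": [0, 0, 1], "roll": 0}, {"xyz": [0, 0, 0.5], "roll": 0}, {"xyz": [0, 0, 0], "roll": 0}]'

```text
t: 4.3
tool_pos: [0.6237, -0.1739, 0.1436]
tool_rot: [-2.262, -2.169, 0.005]
wrist_force: [-0.6, 0.8, -0.7]
finger_gap: 0.0009
```

```bash
python3 -c "
from h import *
go(dk([22,73,93]));pic('side','side2.png');pic('top','top2.png')
a=cv2.imread('pics/side2.png')[170:310,240:400];b=cv2.imread('pics/top2.png')[150:290,330:480];cv2.imwrite('pics/z3.png',np.hstack([cv2.resize(a,None,fx=2.5,fy=4),cv2.resize(b,None,fx=2.6,fy=4)]))
print(proj('side',st()['tool_pos']))"
```

```text
t 4.3 pos [ 0.6237 -0.1739  0.1436] rot [-2.262 -2.169  0.005] F [-0.6  0.8 -0.7] M [-0.03 -0.04  0.01] gap 0.0009
tool yaw 87.6 target [ 0.6328 -0.1664  0.093 ] units [0.26 0.31 1.68] q6 -0.41
t 4.4 pos [ 0.6263 -0.1755  0.1486] rot [-2.266 -2.174  0.   ] F [ 0.8 -0.   0.3] M [-0.07 -0.05  0.03] gap 0.0005
[325.84316388 221.24691637]
```

View pics/z3.png

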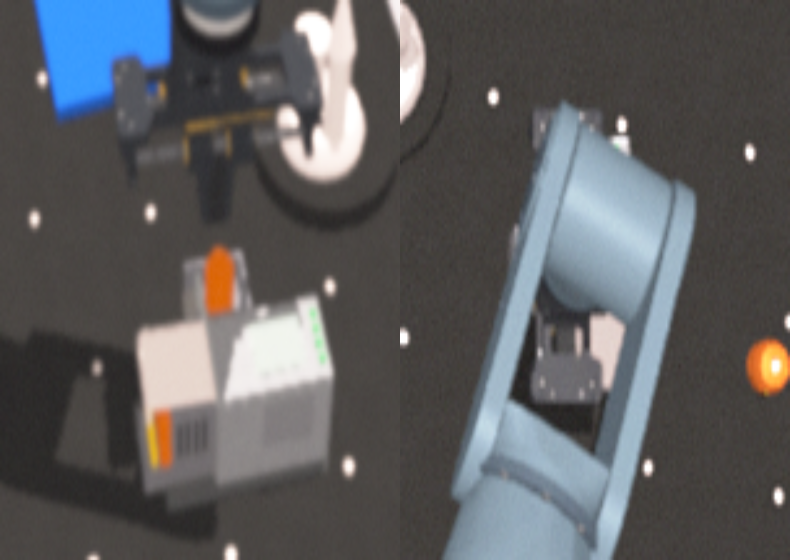

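Emit:
move_arm --commands '[{"xyz": [0.3, 0.2, 0.8], "roll": 0}, {"xyz": [0, 0, 0.8], "roll": 0}, {"xyz": [0, 0, 0.2], "roll": 0}, {"xyz": [0, 0, 0.15], "roll": 0}, {"xyz": [0, 0, 0.15], "roll": 0}, {"xyz": [0, 0, 0.1], "roll": 0}, {"xyz": [0, 0, 0], "roll": 0}, {"xyz": [0, 0, 0], "roll": 0}]'

```text
t: 5.07
tool_pos: [0.6336, -0.1674, 0.0844]
tool_rot: [2.264, 2.174, 0.001]
wrist_force: [-2.4, 0.4, 4.2]
finger_gap: 0.0005
```

```bash
python3 -c "
from h import *
st();pic('side','side3.png')
a=cv2.imread('pics/side3.png')[170:310,240:400];cv2.imwrite('pics/z4.png',cv2.resize(a,None,fx=4,fy=4));st()"
```

```text
t 5.07 pos [ 0.6336 -0.1674  0.0844] rot [2.264e+00 2.174e+00 1.000e-03] F [-2.4  0.4  4.2] M [-0.02  0.21 -0.03] gap 0.0005
t 5.12 pos [ 0.6336 -0.1674  0.0844] rot [2.264e+00 2.175e+00 1.000e-03] F [-1.5  0.1  5.6] M [ 0.    0.18 -0.05] gap 0.0004
```

View pics/z4.png

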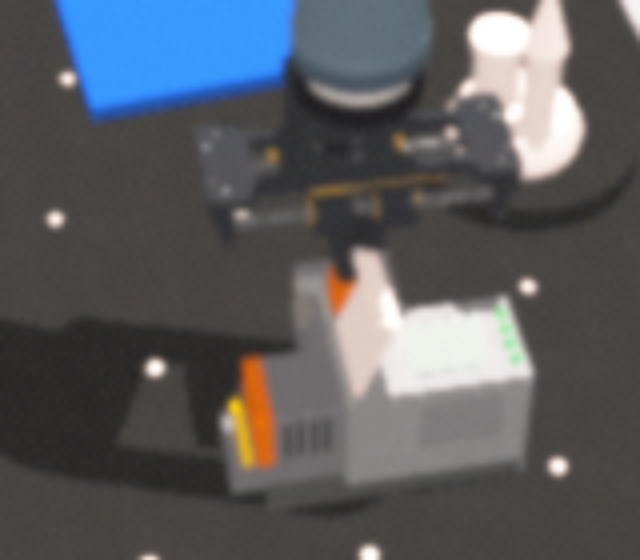

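Emit:
move_arm --commands '[{"xyz": [0, 0, -0.6], "roll": 0}, {"xyz": [0, 0, -1], "roll": 0}, {"xyz": [0, 0, -1], "roll": 0}, {"xyz": [0, 0, -1], "roll": 0}, {"xyz": [0, 0, -1], "roll": 0}, {"xyz": [-0.75, -0.75, 0], "roll": 0}, {"xyz": [-0.75, -0.75, 0], "roll": 0}, {"xyz": [-0.75, -0.75, 0], "roll": 0}, {"xyz": [0, 0, 0], "roll": 1}, {"xyz": [0, 0, 0], "roll": 1}, {"xyz": [0, 0, 0], "roll": 1}, {"xyz": [0, 0, 0], "roll": 1}]'

```text
t: 6.12
tool_pos: [0.5625, -0.232, 0.221]
tool_rot: [2.613, 1.743, 0.001]
wrist_force: [-1.0, 0.5, 0.0]
finger_gap: 0.0003
```

Emit:
move_arm --commands '[{"xyz": [0, 0, 0], "roll": 1}, {"xyz": [0, 0, 0], "roll": 1}, {"xyz": [0, 0, 0], "roll": 1}, {"xyz": [0, 0, 0], "roll": 1}, {"xyz": [0, 0, 0], "roll": 1}, {"xyz": [0, 0, 0], "roll": 1}, {"xyz": [0, 0, 0], "roll": 1}, {"xyz": [0, 0, 0], "roll": 1}, {"xyz": [0, 0, 0], "roll": 1}, {"xyz": [0, 0, 0], "roll": 1}, {"xyz": [0, 0, 0], "roll": 1}, {"xyz": [0, 0, 0], "roll": 1}]' --gripper 1

```text
t: 7.12
tool_pos: [0.5627, -0.2317, 0.2209]
tool_rot: [3.135, 0.204, 0.001]
wrist_force: [0.1, -1.2, 0.2]
finger_gap: 0.0783
```

Emit:
move_arm --commands '[{"xyz": [0, 0, 0], "roll": 1}, {"xyz": [0, 0, 0], "roll": 1}, {"xyz": [0, 0, 0], "roll": 0}]'

```text
t: 7.37
tool_pos: [0.5627, -0.2317, 0.2209]
tool_rot: [3.14, -0.068, 0.001]
wrist_force: [0.1, -0.0, 0.2]
finger_gap: 0.0879
```

```bash
python3 -c "
from h import *
go(dk([-43,0,100]));im=pic('side','side4.png');pic('top','top4.png')
a=cv2.imread('pics/side4.png')[220:310,280:390];b=cv2.imread('pics/top4.png')[150:290,330:480];cv2.imwrite('pics/z5.png',np.hstack([cv2.resize(a,None,fx=5,fy=6.22,interpolation=2)[:560],cv2.resize(b,None,fx=1.6,fy=4)[:559] if 0 else cv2.resize(b,(240,560))[:559]]) if 0 else cv2.resize(a,None,fx=6,fy=6,interpolation=2))
for n in('sill_top','roof_edge','pack','lid_edge','release_top'):
  for c in ('side','top'): print(n,c,[(np.round(x['centre'],1).tolist(),round(x['conf'],2)) for x in finder.pinpoint(c,n)[:2]])
for n,d in (('sill',(-60,0,35)),('roof',(0,0,78)),('pack',(11,0,25)),('noseTL',(-54,25,69)),('noseTR',(-54,-25,69)),('noseBR',(-54,-25,25))): print(n,proj('side',dk(d)).round(1),proj('top',dk(d)).round(1))
"
```

```text
t 7.37 pos [ 0.5627 -0.2317  0.2209] rot [ 3.14e+00 -6.80e-02  1.00e-03] F [ 0.1 -0.   0.2] M [ 0.05  0.01 -0.02] gap 0.0879
tool yaw -2.48 target [ 0.565  -0.2368  0.1   ] units [0.08 0.17 4.03] q6 1.03
sill_top side [([299.5, 274.0], 0.66), ([293.0, 179.0], 0.31)]
sill_top top []
roof_edge side [([322.4, 261.6], 0.92)]
roof_edge top [([408.9, 223.7], 0.67), ([260.3, 230.4], 0.27)]
pack side [([331.9, 273.8], 0.8)]
pack top [([411.8, 211.2], 0.61), ([405.6, 220.4], 0.4)]
lid_edge side [([336.1, 239.9], 0.71), ([324.7, 260.4], 0.5)]
lid_edge top [([409.5, 211.9], 0.61), ([262.1, 232.2], 0.18)]
release_top side [([328.5, 235.9], 0.65)]
release_top top [([381.6, 213.9], 0.43)]
sill [299.4 275.8] [404.7 244.5]
roof [323.7 261.3] [407.2 223.3]
pack [327.8 274.7] [404.2 220.6]
noseTL [300.1 258.7] [398.1 242.1]
noseTR [303.  274.6] [415.4 242.3]
noseBR [303.4 286.2] [412.6 242.6]
```

View pics/z5.png

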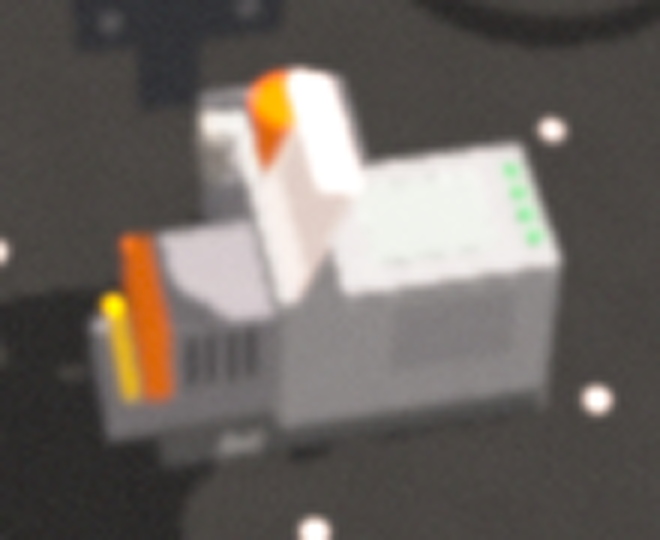

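Emit:
move_arm --commands '[{"xyz": [0.1, 0.15, 0.5], "roll": 0}, {"xyz": [0, 0, 1], "roll": 0}, {"xyz": [0, 0, 1], "roll": 0}, {"xyz": [0, 0, 1], "roll": 0}, {"xyz": [0, 0, 0.8], "roll": 0}, {"xyz": [0, 0, 0.5], "roll": 0}, {"xyz": [0, 0, 0], "roll": 0}, {"xyz": [0, 0, 0], "roll": 0}]'

```text
t: 8.63
tool_pos: [0.5649, -0.2358, 0.076]
tool_rot: [-3.14, 0.063, 0.003]
wrist_force: [-0.1, 1.2, 0.7]
finger_gap: 0.0882
```

```bash
python3 -c "
from h import *
go(dk([-43,0,28]));im=pic('side','side5.png')
a=im[220:310,280:390,::-1];cv2.imwrite('pics/z6.png',cv2.resize(a,None,fx=6,fy=6,interpolation=2))
"
```

```text
t 8.63 pos [ 0.5649 -0.2358  0.076 ] rot [-3.14e+00  6.30e-02  3.00e-03] F [-0.1  1.2  0.7] M [ 0.04 -0.04 -0.03] gap 0.0882
tool yaw -2.29 target [ 0.565  -0.2368  0.028 ] units [0.01 0.03 1.6 ] q6 1.02
```

View pics/z6.png

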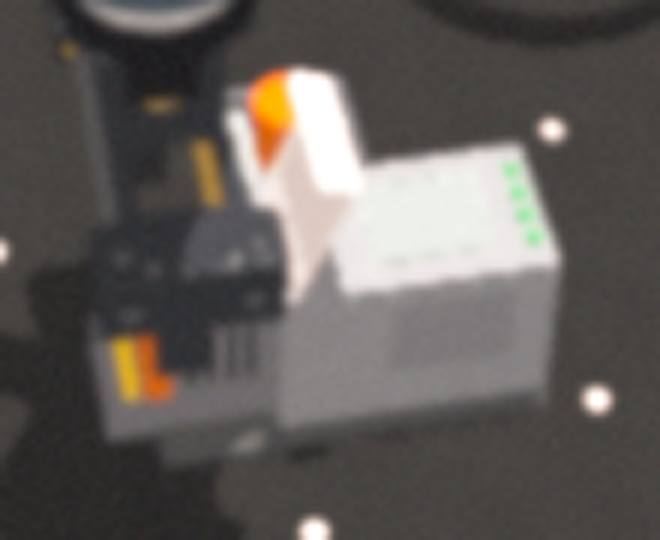

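Emit:
move_arm --commands '[{"xyz": [0, 0, 0.4], "roll": 0}, {"xyz": [0, 0, 0.4], "roll": 0}, {"xyz": [0, 0, 0.3], "roll": 0}, {"xyz": [0, 0, 0.3], "roll": 0}, {"xyz": [0, 0, 0.2], "roll": 0}, {"xyz": [0, 0, 0], "roll": 0}, {"xyz": [0, 0, 0], "roll": 0}]'

```text
t: 9.27
tool_pos: [0.5651, -0.2359, 0.0281]
tool_rot: [-3.14, 0.063, 0.002]
wrist_force: [0.8, -0.2, 0.3]
finger_gap: 0.0882
```

```bash
python3 -c "
from h import *
go(dk([-43,0,28]));im=pic('side','side6.png')
a=im[220:310,280:390,::-1];cv2.imwrite('pics/z7.png',cv2.resize(a,None,fx=6,fy=6,interpolation=2))
"
```

```text
t 9.27 pos [ 0.5651 -0.2359  0.0281] rot [-3.14e+00  6.30e-02  2.00e-03] F [ 0.8 -0.2  0.3] M [0.04 0.03 0.02] gap 0.0882
tool yaw -2.3 target [ 0.565  -0.2368  0.028 ] units [-0.    0.03  0.  ] q6 1.02
```

View pics/z7.png

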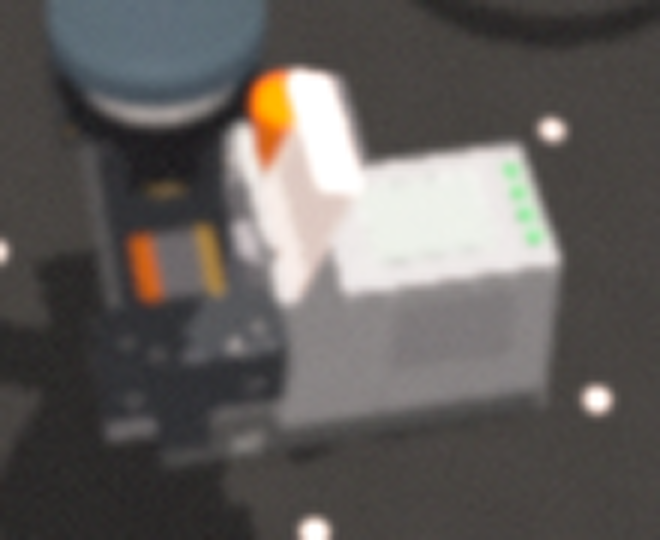

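The gripper is down with no contact force, standing clear of the lid, with the pack between the fingers. Closing now.

Emit:
move_arm --commands '[{"xyz": [0, 0, 0], "roll": 0}, {"xyz": [0, 0, 0], "roll": 0}, {"xyz": [0, 0, 0], "roll": 0}, {"xyz": [0, 0, 0], "roll": 0}, {"xyz": [0, 0, 0], "roll": 0}, {"xyz": [0, 0, 0], "roll": 0}, {"xyz": [0, 0, 0], "roll": 0}, {"xyz": [0, 0, 0], "roll": 0}, {"xyz": [0, 0, 0], "roll": 0}]' --gripper -1 --grip_force 12

```text
t: 10.07
tool_pos: [0.5654, -0.2362, 0.0289]
tool_rot: [3.141, -0.063, 0.0]
wrist_force: [-0.7, -0.1, 1.3]
finger_gap: 0.0502
```

```bash
python3 -c "
from h import *
st()"
```

```text
t 10.07 pos [ 0.5654 -0.2362  0.0289] rot [ 3.141 -0.063  0.   ] F [-0.7 -0.1  1.3] M [0.01 0.11 0.12] gap 0.0502
```

Emit:
move_arm --commands '[{"xyz": [0.01, 0, -0.05], "roll": 0}, {"xyz": [0.02, 0, -0.08], "roll": 0}, {"xyz": [0.02, 0, -0.08], "roll": 0}, {"xyz": [0, 0, 0], "roll": 0}]'

```text
t: 10.4
tool_pos: [0.5662, -0.2358, 0.0348]
tool_rot: [-3.14, 0.062, 0.003]
wrist_force: [-0.9, 0.5, -2.6]
finger_gap: 0.0497
```

```bash
python3 -c "
from h import *
st();im=pic('side','side7.png')
a=im[220:310,280:390,::-1];cv2.imwrite('pics/z8.png',cv2.resize(a,None,fx=6,fy=6,interpolation=2));st()
"
```

```text
t 10.4 pos [ 0.5662 -0.2358  0.0348] rot [-3.14e+00  6.20e-02  3.00e-03] F [-0.9  0.5 -2.6] M [0.11 0.39 0.13] gap 0.0497
t 10.45 pos [ 0.5663 -0.2358  0.0347] rot [-3.14e+00  6.30e-02  2.00e-03] F [-1.2  0.6 -2.4] M [0.1  0.34 0.1 ] gap 0.0499
```

View pics/z8.png

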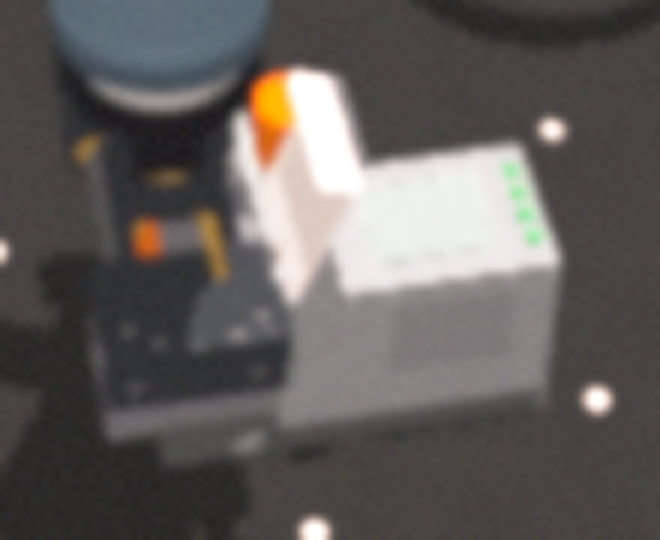

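Emit:
move_arm --commands '[{"xyz": [0.02, 0, -0.06], "roll": 0}, {"xyz": [0, 0, 0], "roll": 0}]'

```text
t: 10.62
tool_pos: [0.5662, -0.2358, 0.0362]
tool_rot: [-3.14, 0.062, 0.005]
wrist_force: [-4.8, 1.3, -4.1]
finger_gap: 0.05
```

```bash
python3 -c "
from h import *
st()"
```

```text
t 10.62 pos [ 0.5662 -0.2358  0.0362] rot [-3.14   0.062  0.005] F [-4.8  1.3 -4.1] M [0.06 0.85 0.11] gap 0.05
```

Emit:
move_arm --commands '[{"xyz": [0.02, 0, -0.06], "roll": 0}, {"xyz": [0, 0, 0], "roll": 0}]'

```text
t: 10.78
tool_pos: [0.566, -0.2356, 0.0376]
tool_rot: [-3.139, 0.062, 0.007]
wrist_force: [-7.2, -0.1, -4.1]
finger_gap: 0.0504
```

```bash
python3 -c "
from h import *
st();im=pic('side','side8.png')
a=im[220:310,280:390,::-1];cv2.imwrite('pics/z9.png',cv2.resize(a,None,fx=6,fy=6,interpolation=2));st()
"
```

```text
t 10.78 pos [ 0.566  -0.2356  0.0376] rot [-3.139  0.062  0.007] F [-7.2 -0.1 -4.1] M [0.05 1.2  0.19] gap 0.0504
t 10.83 pos [ 0.5661 -0.2356  0.0375] rot [-3.139  0.062  0.007] F [-6.8  0.5 -2.6] M [0.11 1.15 0.16] gap 0.0496
```

View pics/z9.png

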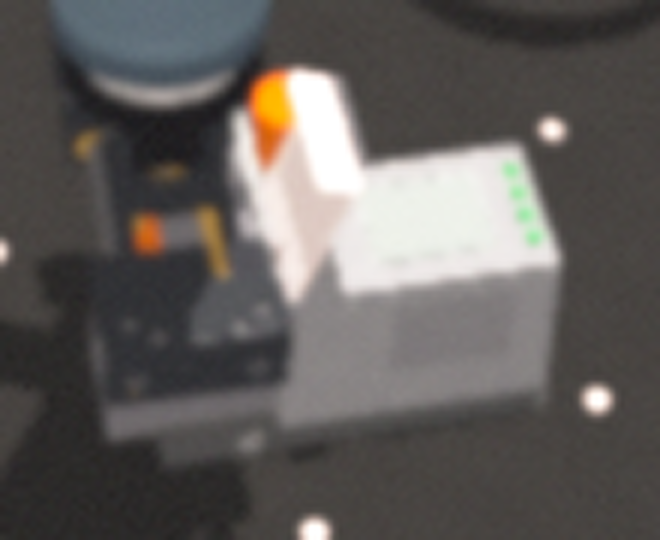

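Emit:
move_arm --commands '[{"xyz": [-0.06, 0, 0], "roll": 0}, {"xyz": [0, 0, 0], "roll": 0}]'

```text
t: 11.0
tool_pos: [0.5659, -0.236, 0.0384]
tool_rot: [-3.141, 0.063, 0.001]
wrist_force: [-2.6, 1.4, -3.9]
finger_gap: 0.0498
```

```bash
python3 -c "
from h import *
st()"
```

```text
t 11.0 pos [ 0.5659 -0.236   0.0384] rot [-3.141e+00  6.300e-02  1.000e-03] F [-2.6  1.4 -3.9] M [0.12 0.63 0.14] gap 0.0498
```

Emit:
move_arm --commands '[{"xyz": [-0.02, 0, -0.06], "roll": 0}, {"xyz": [0, 0, 0], "roll": 0}]'

```text
t: 11.17
tool_pos: [0.5655, -0.2361, 0.0407]
tool_rot: [-3.141, 0.063, 0.001]
wrist_force: [-3.7, 1.6, -3.3]
finger_gap: 0.0496
```

```bash
python3 -c "
from h import *
st();im=pic('side','side9.png')
a=im[220:310,280:390,::-1];cv2.imwrite('pics/z10.png',cv2.resize(a,None,fx=7,fy=6.5,interpolation=2));st();pic('top','top9.png')
"
```

```text
t 11.17 pos [ 0.5655 -0.2361  0.0407] rot [-3.141e+00  6.300e-02  1.000e-03] F [-3.7  1.6 -3.3] M [0.1  0.65 0.16] gap 0.0496
t 11.22 pos [ 0.5656 -0.2361  0.0406] rot [-3.141  0.063  0.   ] F [-3.1  0.8 -2.7] M [0.2  0.7  0.17] gap 0.05
```

View pics/z10.png

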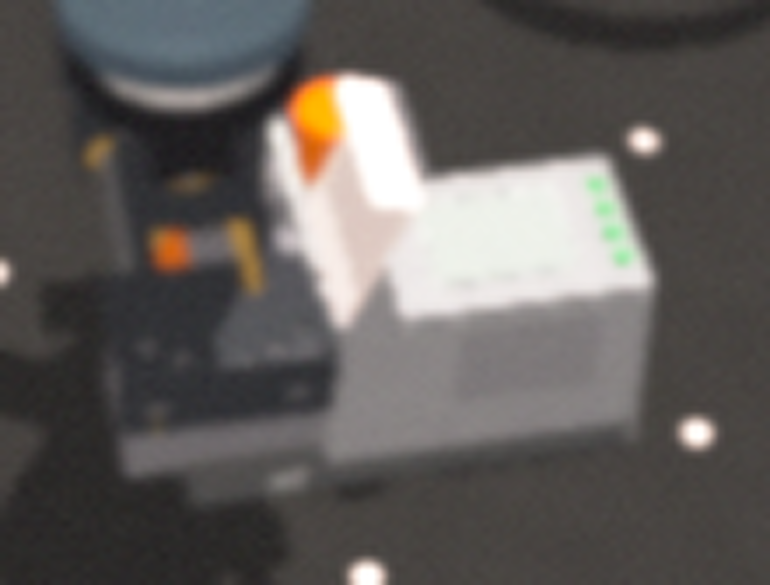

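Emit:
move_arm --commands '[{"xyz": [-0.1, 0, 0], "roll": 0}, {"xyz": [-0.15, 0, -0.02], "roll": 0}, {"xyz": [-0.15, 0, -0.02], "roll": 0}, {"xyz": [0, 0, 0], "roll": 0}]'

```text
t: 11.6
tool_pos: [0.5532, -0.2358, 0.042]
tool_rot: [3.141, -0.064, 0.001]
wrist_force: [-0.5, -0.0, -1.9]
finger_gap: 0.0498
```

```bash
python3 -c "
from h import *
st();im=pic('side','side10.png')
a=im[220:310,280:390,::-1];cv2.imwrite('pics/z11.png',cv2.resize(a,None,fx=7,fy=6.5,interpolation=2));st()
"
```

```text
t 11.6 pos [ 0.5532 -0.2358  0.042 ] rot [ 3.141e+00 -6.400e-02  1.000e-03] F [-0.5 -0.  -1.9] M [ 0.03  0.08 -0.01] gap 0.0498
t 11.65 pos [ 0.5535 -0.2358  0.042 ] rot [ 3.141e+00 -6.400e-02  1.000e-03] F [-1.2  0.5 -1.4] M [0.06 0.12 0.02] gap 0.0502
```

View pics/z11.png

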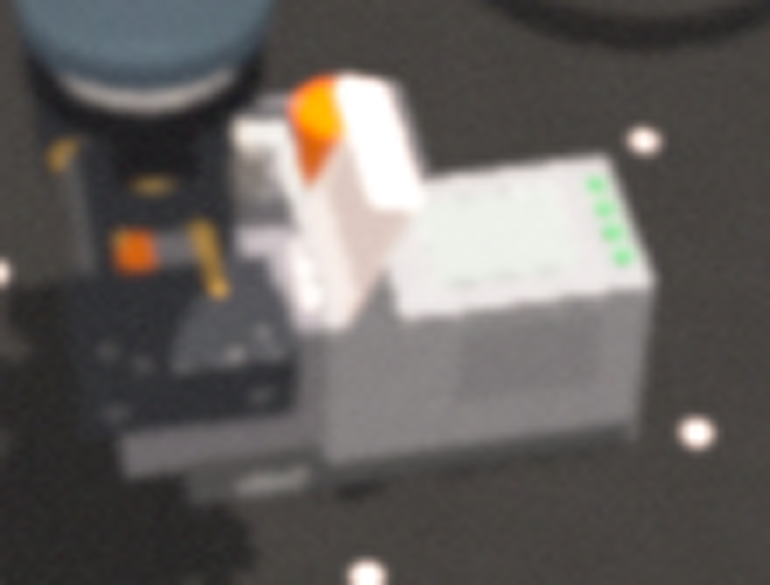

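Emit:
move_arm --commands '[{"xyz": [-0.2, 0, -0.02], "roll": 0}, {"xyz": [-0.2, 0, -0.03], "roll": 0}, {"xyz": [-0.2, 0, -0.03], "roll": 0}, {"xyz": [-0.2, 0, -0.04], "roll": 0}, {"xyz": [0, 0, 0], "roll": 0}]'

```text
t: 12.07
tool_pos: [0.5284, -0.2345, 0.0452]
tool_rot: [-3.14, 0.064, 0.002]
wrist_force: [0.5, 1.2, -2.3]
finger_gap: 0.0497
```

```bash
python3 -c "
from h import *
st();im=pic('side','side11.png')
a=im[220:310,270:380,::-1];cv2.imwrite('pics/z12.png',cv2.resize(a,None,fx=7,fy=6.5,interpolation=2));st()
"
```

```text
t 12.07 pos [ 0.5284 -0.2345  0.0452] rot [-3.14e+00  6.40e-02  2.00e-03] F [ 0.5  1.2 -2.3] M [0.05 0.06 0.09] gap 0.0497
t 12.12 pos [ 0.529  -0.2347  0.0453] rot [-3.141  0.064  0.   ] F [ 0.   0.6 -1.7] M [0.07 0.16 0.  ] gap 0.0498
```

View pics/z12.png

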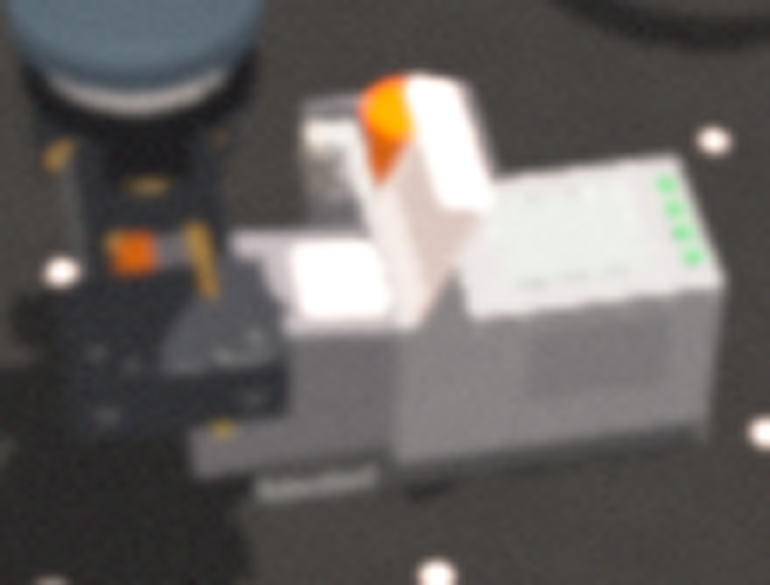

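Emit:
move_arm --commands '[{"xyz": [-0.25, 0, -0.05], "roll": 0}, {"xyz": [-0.25, 0, -0.05], "roll": 0}, {"xyz": [-0.25, 0, -0.06], "roll": 0}, {"xyz": [-0.25, 0, -0.07], "roll": 0}, {"xyz": [-0.25, 0, -0.09], "roll": 0}, {"xyz": [-0.25, 0, -0.12], "roll": 0}, {"xyz": [-0.2, 0, -0.15], "roll": 0}, {"xyz": [0, 0, 0], "roll": 0}]'

```text
t: 12.78
tool_pos: [0.4779, -0.2328, 0.0639]
tool_rot: [3.141, -0.064, 0.0]
wrist_force: [-0.3, 0.0, -2.3]
finger_gap: 0.05
```

```bash
python3 -c "
from h import *
st();im=pic('side','side12.png')
a=im[210:310,260:380,::-1];cv2.imwrite('pics/z13.png',cv2.resize(a,None,fx=6.5,fy=5.9,interpolation=2));st()
"
```

```text
t 12.78 pos [ 0.4779 -0.2328  0.0639] rot [ 3.141 -0.064  0.   ] F [-0.3  0.  -2.3] M [-0.03  0.11 -0.02] gap 0.05
t 12.83 pos [ 0.4786 -0.233   0.0637] rot [ 3.14e+00 -6.40e-02  1.00e-03] F [-0.3  0.8 -1.5] M [0.04 0.2  0.06] gap 0.0501
```

View pics/z13.png

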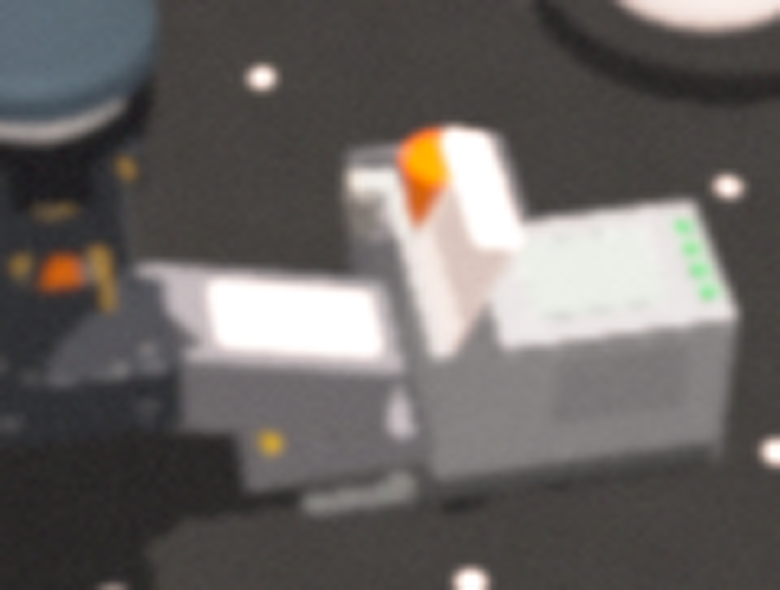

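Emit:
move_arm --commands '[{"xyz": [0, 0, 0], "roll": 0}, {"xyz": [0, 0, 0], "roll": 0}, {"xyz": [-0.1, 0, -0.3], "roll": 0}, {"xyz": [-0.2, 0, -0.5], "roll": 0}, {"xyz": [-0.2, 0, -0.6], "roll": 0}, {"xyz": [-0.2, 0, -0.6], "roll": 0}, {"xyz": [-0.2, 0, -0.6], "roll": 0}, {"xyz": [0, 0, -0.4], "roll": 0}, {"xyz": [0, 0, 0], "roll": 0}]' --grip_force 25

```text
t: 13.58
tool_pos: [0.4531, -0.2327, 0.1561]
tool_rot: [3.138, -0.063, 0.007]
wrist_force: [1.5, 0.0, -3.3]
finger_gap: 0.0496
```

```bash
python3 -c "
from h import *
st();im=pic('side','side13.png')
a=im[180:310,230:380,::-1];cv2.imwrite('pics/z14.png',cv2.resize(a,None,fx=5,fy=4.6,interpolation=2))
# tray
p=[np.array(x) for x in((232,198),(285.8,192.4),(293.2,266.4),(239,272.4))]
C=[atz('top',q,.014) for q in p]; print(np.round(C,4),np.mean(C,0))
print(np.arctan2(*(C[1]-C[2])[1::-1]),np.arctan2(*(C[0]-C[3])[1::-1]))
r=[finder.pinpoint(c,'tray_floor')[0] for c in('top','side')]; print(r,tri(r[0]['centre'],r[1]['centre']))
"
```

```text
t 13.58 pos [ 0.4531 -0.2327  0.1561] rot [ 3.138 -0.063  0.007] F [ 1.5  0.  -3.3] M [ 0.02  0.18 -0.04] gap 0.0496
[[0.6998 0.2743 0.014 ]
 [0.713  0.1127 0.014 ]
 [0.4914 0.0946 0.014 ]
 [0.4778 0.2553 0.014 ]] [0.59551977 0.18422332 0.014     ]
0.08139379137505608 0.08518325820789566
[{'centre': [261.0, 229.1], 'conf': 0.73}, {'centre': [297.0, 177.8], 'conf': 0.64}] [ 0.60964818  0.19070893 -0.00936607]
```

View pics/z14.png

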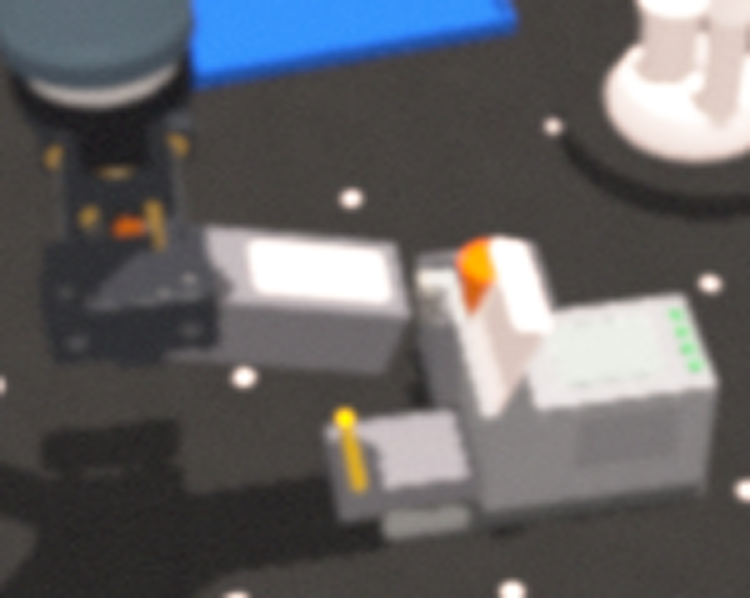

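Emit:
move_arm --commands '[{"xyz": [0, 0, -0.5], "roll": -0.7}, {"xyz": [0, -0.4, -0.5], "roll": -0.7}, {"xyz": [0, -0.7, 0], "roll": 0}, {"xyz": [0, -0.9, 0], "roll": 0}, {"xyz": [0, -0.9, 0], "roll": 0}, {"xyz": [0, -0.9, 0], "roll": 0}, {"xyz": [0, -0.9, 0], "roll": 0}, {"xyz": [0, -0.9, 0], "roll": 0}, {"xyz": [0.4, -0.9, 0], "roll": 0}, {"xyz": [0.5, -0.9, 0], "roll": 0}, {"xyz": [0.5, -0.9, 0], "roll": 0}, {"xyz": [0.5, -0.9, 0], "roll": 0}]'

```text
t: 14.73
tool_pos: [0.4863, 0.0499, 0.1816]
tool_rot: [-3.138, -0.129, 0.004]
wrist_force: [-0.0, -0.7, -3.1]
finger_gap: 0.0495
```

Emit:
move_arm --commands '[{"xyz": [0.5, -0.9, 0], "roll": 0}, {"xyz": [0.5, -0.9, 0], "roll": 0}, {"xyz": [0.5, -0.9, 0], "roll": 0}, {"xyz": [0.4, -0.8, 0], "roll": 0}, {"xyz": [0.3, -0.5, 0], "roll": 0}, {"xyz": [0, 0, 0], "roll": 0}, {"xyz": [0, 0, 0], "roll": 0}, {"xyz": [0, 0, 0], "roll": 0}]'

```text
t: 15.4
tool_pos: [0.5417, 0.1728, 0.1815]
tool_rot: [3.138, 0.129, -0.004]
wrist_force: [0.3, -0.6, -3.3]
finger_gap: 0.0495
```

```bash
python3 -c "
from h import *
go([.542,.180,.1]);im=pic('side','side14.png')
a=im[100:260,200:400,::-1];cv2.imwrite('pics/z15.png',cv2.resize(a,None,fx=4,fy=3.7,interpolation=2))
"
```

```text
t 15.4 pos [0.5417 0.1728 0.1815] rot [ 3.138  0.129 -0.004] F [ 0.3 -0.6 -3.3] M [-0.03  0.23  0.01] gap 0.0495
tool yaw 4.72 target [0.542 0.18  0.1  ] units [ 0.04 -0.24  2.72] q6 1.59
```

View pics/z15.png

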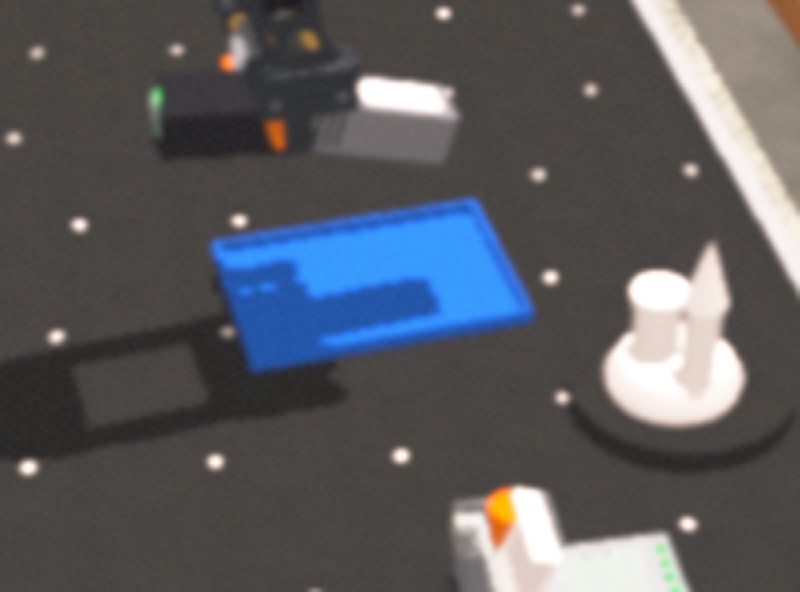

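Emit:
move_arm --commands '[{"xyz": [0.05, -0.2, 0.4], "roll": 0}, {"xyz": [0, 0, 0.7], "roll": 0}, {"xyz": [0, 0, 0.8], "roll": 0}, {"xyz": [0, 0, 0.8], "roll": 0}, {"xyz": [0, 0, 0.6], "roll": 0}, {"xyz": [0, 0, 0.4], "roll": 0}, {"xyz": [0, 0, 0.2], "roll": 0}, {"xyz": [0, 0, 0], "roll": 0}, {"xyz": [0, 0, 0], "roll": 0}]'

```text
t: 16.2
tool_pos: [0.5441, 0.1792, 0.0663]
tool_rot: [-3.139, -0.128, -0.001]
wrist_force: [1.0, 0.2, -2.6]
finger_gap: 0.0498
```

```bash
python3 -c "
from h import *
go([.542,.180,.05]);im=pic('side','side15.png')
a=im[130:230,230:360,::-1];cv2.imwrite('pics/z16.png',cv2.resize(a,None,fx=6,fy=5.8,interpolation=2))
"
```

```text
t 16.2 pos [0.5441 0.1792 0.0663] rot [-3.139e+00 -1.280e-01 -1.000e-03] F [ 1.   0.2 -2.6] M [ 0.03  0.2  -0.01] gap 0.0498
tool yaw 4.68 target [0.542 0.18  0.05 ] units [-0.07 -0.03  0.54] q6 1.6
```

View pics/z16.png

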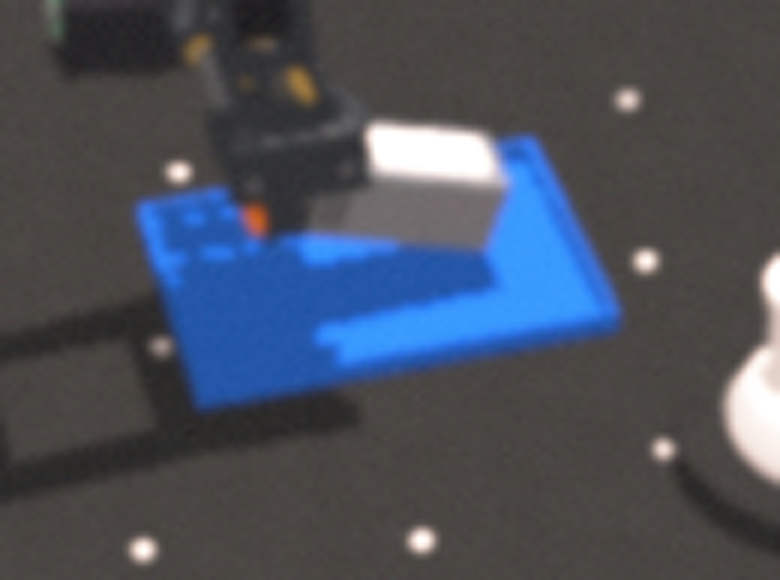

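Emit:
move_arm --commands '[{"xyz": [0, 0, 0.2], "roll": 0}, {"xyz": [0, 0, 0.2], "roll": 0}, {"xyz": [0, 0, 0.15], "roll": 0}, {"xyz": [0, 0, 0.08], "roll": 0}, {"xyz": [0, 0, 0], "roll": 0}]'

```text
t: 16.67
tool_pos: [0.543, 0.1793, 0.0462]
tool_rot: [3.139, 0.129, -0.002]
wrist_force: [-0.8, -0.4, -2.7]
finger_gap: 0.0498
```

```bash
python3 -c "
from h import *
st();im=pic('side','side16.png');st()
a=im[130:230,230:360,::-1];cv2.imwrite('pics/z17.png',cv2.resize(a,None,fx=6,fy=5.8,interpolation=2))
"
```

```text
t 16.67 pos [0.543  0.1793 0.0462] rot [ 3.139e+00  1.290e-01 -2.000e-03] F [-0.8 -0.4 -2.7] M [ 0.04  0.14 -0.01] gap 0.0498
t 16.72 pos [0.5432 0.1793 0.0465] rot [ 3.139e+00  1.290e-01 -1.000e-03] F [-0.2 -0.3 -2.7] M [0.03 0.1  0.04] gap 0.0499
```

View pics/z17.png

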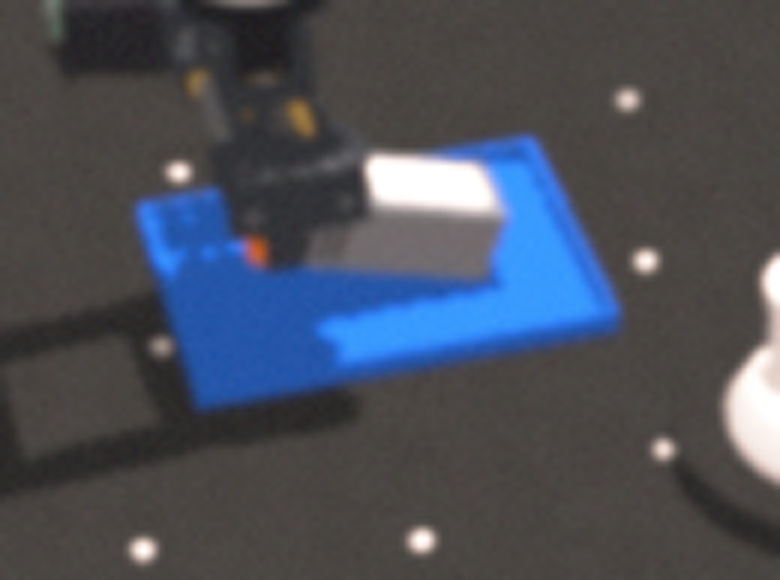

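Emit:
move_arm --commands '[{"xyz": [0, 0, 0], "roll": 0}, {"xyz": [-0.02, 0, 0.1], "roll": 0}, {"xyz": [-0.03, 0, 0.1], "roll": 0}, {"xyz": [-0.03, 0, 0.1], "roll": 0}, {"xyz": [-0.03, 0, 0.1], "roll": 0}, {"xyz": [0, 0, 0], "roll": 0}]' --grip_force 10

```text
t: 17.22
tool_pos: [0.54, 0.179, 0.0344]
tool_rot: [-3.139, -0.129, 0.001]
wrist_force: [-0.6, 0.7, -0.5]
finger_gap: 0.0499
```

```bash
python3 -c "
from h import *
st()"
```

```text
t 17.22 pos [0.54   0.179  0.0344] rot [-3.139e+00 -1.290e-01  1.000e-03] F [-0.6  0.7 -0.5] M [0.07 0.11 0.02] gap 0.0499
```

Emit:
move_arm --commands '[{"xyz": [-0.03, 0, 0.1], "roll": 0}, {"xyz": [-0.03, 0, 0.1], "roll": 0}, {"xyz": [-0.03, 0, 0.1], "roll": 0}, {"xyz": [-0.03, 0, 0.1], "roll": 0}, {"xyz": [0, 0, 0], "roll": 0}]'

```text
t: 17.63
tool_pos: [0.5365, 0.1787, 0.0224]
tool_rot: [3.139, 0.129, -0.0]
wrist_force: [0.1, 0.7, -1.2]
finger_gap: 0.05
```

```bash
python3 -c "
from h import *
st();im=pic('side','side17.png');st()
a=im[130:230,230:360,::-1];cv2.imwrite('pics/z18.png',cv2.resize(a,None,fx=6,fy=5.8,interpolation=2))
"
```

```text
t 17.63 pos [0.5365 0.1787 0.0224] rot [ 3.139  0.129 -0.   ] F [ 0.1  0.7 -1.2] M [ 0.04 -0.15 -0.01] gap 0.05
t 17.68 pos [0.5366 0.1787 0.0227] rot [ 3.139  0.129 -0.   ] F [ 0.6 -0.  -1.4] M [ 0.03 -0.04 -0.04] gap 0.0494
```

View pics/z18.png

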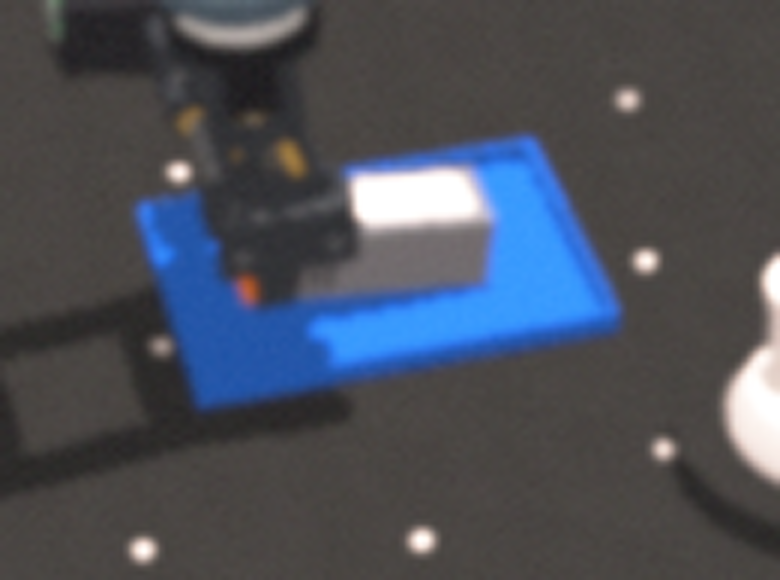

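Emit:
move_arm --commands '[{"xyz": [-0.02, 0, 0.1], "roll": 0}, {"xyz": [-0.02, 0, 0.1], "roll": 0}, {"xyz": [-0.01, 0, 0.1], "roll": 0}, {"xyz": [-0.01, 0, 0.08], "roll": 0}, {"xyz": [0, 0, 0], "roll": 0}]'

```text
t: 18.1
tool_pos: [0.5346, 0.1786, 0.011]
tool_rot: [3.139, 0.129, -0.001]
wrist_force: [0.5, -0.2, -0.7]
finger_gap: 0.0494
```

```bash
python3 -c "
from h import *
st()"
```

```text
t 18.1 pos [0.5346 0.1786 0.011 ] rot [ 3.139e+00  1.290e-01 -1.000e-03] F [ 0.5 -0.2 -0.7] M [0.1  0.03 0.01] gap 0.0494
```

Emit:
move_arm --commands '[{"xyz": [0, 0, 0.04], "roll": 0}, {"xyz": [0, 0, 0.03], "roll": 0}, {"xyz": [0, 0, 0], "roll": 0}]'

```text
t: 18.35
tool_pos: [0.5346, 0.1786, 0.0093]
tool_rot: [3.139, 0.129, -0.001]
wrist_force: [-1.9, -0.2, -0.8]
finger_gap: 0.0498
```

```bash
python3 -c "
from h import *
st();im=pic('side','side18.png');st()
a=im[130:230,230:360,::-1];cv2.imwrite('pics/z19.png',cv2.resize(a,None,fx=6,fy=5.8,interpolation=2))
"
```

```text
t 18.35 pos [0.5346 0.1786 0.0093] rot [ 3.139e+00  1.290e-01 -1.000e-03] F [-1.9 -0.2 -0.8] M [-0.02  0.12 -0.04] gap 0.0498
t 18.4 pos [0.5346 0.1786 0.0093] rot [ 3.139e+00  1.290e-01 -1.000e-03] F [ 0.3 -0.  -0.5] M [ 0.    0.16 -0.05] gap 0.0499
```

View pics/z19.png

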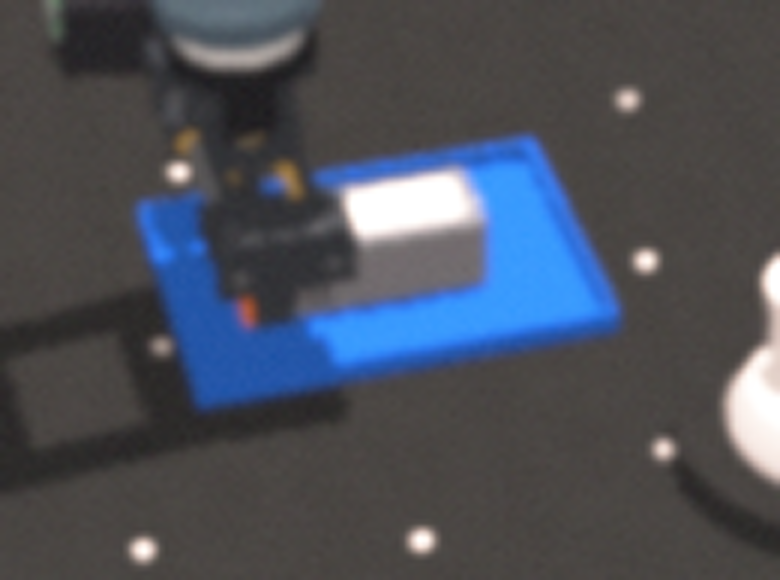

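Emit:
move_arm --commands '[{"xyz": [0, 0, 0.03], "roll": 0}, {"xyz": [0, 0, 0.02], "roll": 0}, {"xyz": [0, 0, 0], "roll": 0}, {"xyz": [0, 0, 0], "roll": 0}]'

```text
t: 18.73
tool_pos: [0.535, 0.1786, 0.0087]
tool_rot: [3.139, 0.129, -0.0]
wrist_force: [-3.7, -1.0, 6.0]
finger_gap: 0.0499
```

```bash
python3 -c "
from h import *
st()
im=pic('side','side19.png');st()"
```

```text
t 18.73 pos [0.535  0.1786 0.0087] rot [ 3.139  0.129 -0.   ] F [-3.7 -1.   6. ] M [-0.08  0.57  0.01] gap 0.0499
t 18.78 pos [0.5349 0.1786 0.0087] rot [ 3.139  0.129 -0.   ] F [-4.6 -0.5  5.8] M [-0.04  0.5   0.04] gap 0.0497
```

Emit:
move_arm --commands '[{"xyz": [0, 0, -0.03], "roll": 0}, {"xyz": [0, 0, 0], "roll": 0}]'

```text
t: 18.95
tool_pos: [0.5351, 0.1786, 0.009]
tool_rot: [-3.139, -0.129, -0.001]
wrist_force: [0.1, -0.5, -2.3]
finger_gap: 0.0501
```

Emit:
move_arm --commands '[{"xyz": [0, 0, 0], "roll": 0}, {"xyz": [0, 0, 0], "roll": 0}, {"xyz": [0, 0, 0], "roll": 0}, {"xyz": [0, 0, 0], "roll": 0}, {"xyz": [0, 0, 0], "roll": 0}, {"xyz": [0, 0, 0], "roll": 0}, {"xyz": [0, 0, 0], "roll": 0}, {"xyz": [0, 0, 0], "roll": 0}]' --gripper 0.8

```text
t: 19.62
tool_pos: [0.535, 0.1786, 0.0089]
tool_rot: [3.139, 0.129, -0.0]
wrist_force: [-0.3, 0.0, -0.4]
finger_gap: 0.0792
```

Emit:
move_arm --commands '[{"xyz": [0, 0, -0.3], "roll": 0}, {"xyz": [0, 0, -0.5], "roll": 0}, {"xyz": [0, 0, -0.8], "roll": 0}, {"xyz": [0, 0, -1], "roll": 0}, {"xyz": [0, 0, -1], "roll": 0}, {"xyz": [0, 0, -1], "roll": 0}, {"xyz": [-0.8, 0, -0.8], "roll": 0}, {"xyz": [-1, 0, 0], "roll": 0}, {"xyz": [-1, 0, 0], "roll": 0}, {"xyz": [-1, 0, 0], "roll": 0}, {"xyz": [-0.5, 0, 0], "roll": 0}, {"xyz": [0, 0, 0], "roll": 0}]'

```text
t: 20.62
tool_pos: [0.4035, 0.1681, 0.1711]
tool_rot: [-3.139, -0.13, 0.002]
wrist_force: [0.1, 0.4, -0.3]
finger_gap: 0.0795
```

```bash
python3 -c "
from h import *
st();pic('side','side20.png');im=pic('top','top20.png')
for n in('castle','target','scanner','pack','lid_edge'):
  r=[finder.pinpoint(c,n) for c in('top','side')];print(n,[[(np.round(x['centre'],1).tolist(),round(x['conf'],2)) for x in q[:1]] for q in r])
a=im[180:285,220:305,::-1];cv2.imwrite('pics/z20.png',cv2.resize(a,None,fx=5,fy=5,interpolation=2))
"
```

```text
t 20.62 pos [0.4035 0.1681 0.1711] rot [-3.139e+00 -1.300e-01  2.000e-03] F [ 0.1  0.4 -0.3] M [0.02 0.   0.01] gap 0.0795
castle [[([322.6, 160.5], 0.65)], [([369.2, 204.8], 0.74)]]
target [[([471.6, 239.5], 0.56)], [([315.9, 358.7], 0.84)]]
scanner [[([176.5, 247.6], 0.56)], [([264.8, 135.2], 0.77)]]
pack [[([262.5, 232.2], 0.84)], [([289.9, 174.3], 0.6)]]
lid_edge [[([409.3, 211.5], 0.61)], [([336.5, 241.5], 0.66)]]
```

View pics/side20.png

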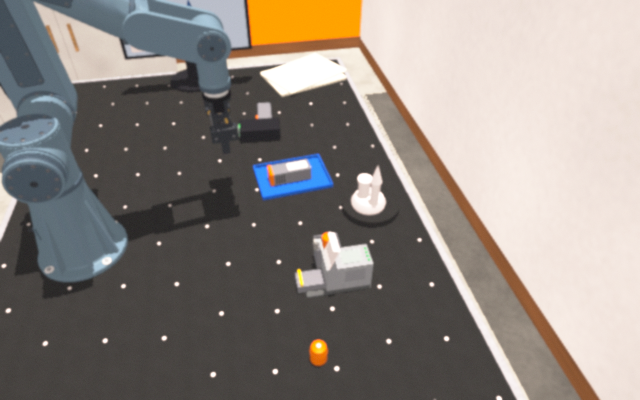

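View pics/z20.png

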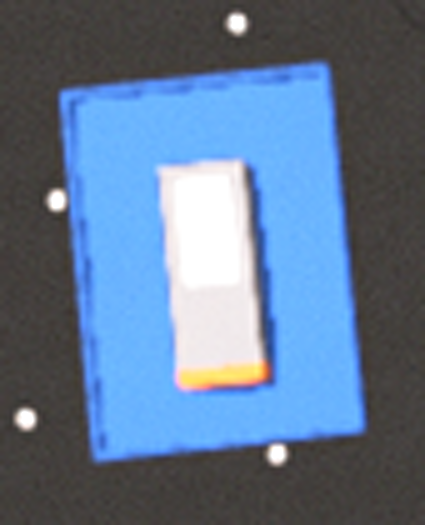

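The top view shows the pack lying flat, label up, in the tray at about (262,232). The side view shows the lid open at about (336,241), with the castle, target and scanner within a few pixels of where they were at the start. The gripper is clear, so I'm handing in.

```bash
python3 -c "
from h import *
print(job.finish_job())"
```

```text
the job is handed in; nothing more can be done
None
```

The battery pack is lying flat, right side up, on the floor of the blue tray. The lid is open, the gripper is empty and clear, and the job was handed in at about 21 s.

- **Button and lid:** I pressed the orange button with the closed fingertips. The wrist force was about 5 N, and the picture showed the lid sprung open.
- **Taking the pack out:** I gripped the nose and tipped it up about 0.1 rad, then drew it out over the sill.
    - While tipping, the force along the dock rose to about 7 N. This was probably the pack's rear top edge meeting the stop, so I backed off about 2 mm before going on.
    - Forces stayed under about 4 N during the draw.
- **Setting it down:** I lowered it rear edge first and pressed it down with about 6 N to confirm it was flat. Then I eased off and let go.

**Last checks:** The pack was level near the middle of the tray. In both views the castle, target and scanner were within about 4 pixels of where the first pictures or network readings put them, which is within the networks' scatter. The wrist force was about zero.

**Disagreements:** Some of the first network points were wrong; for example, the button and roof edge came out below the table in height. I placed the dock with my own corner measurements instead, which fitted to within about 2 pixels. The tray-floor point also came out about 15 mm off my corner measurement, and I used the corners.

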